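Load the block jig and latch its hold-down bar

ROBOT

A 6-joint arm with a two-finger parallel gripper is mounted at the origin on the work surface. World frame = base frame: x ahead of the robot, y to its left, z up, the work surface at z = 0. Lengths are in m, angles in degrees, forces in N, time in s.
With the tool pointing down it reaches from about 0.25 to 0.725 m from the base axis. Payload 9.7 kg.
Tool frame: the origin (TCP) lies midway between the tips of the shut fingers; the grasp point (between the pads) lies 19 mm behind it (bot.hold_point_z is the distance from the TCP to the grasp point, in m); z points along the fingers, y is the line along which they close (so a half turn about z gives the same grasp; the last joint's range is limited). The gripper opens to 85 mm and grips with 20 to 120 N. Pads are 22 mm wide; open, the fingers measure 114 mm over their backs; the gripper's body (76 mm by 85 mm) begins 54 mm behind the grasp point. The pads swing forward as they close: fully open they stand 13 mm farther back than shut.
Start: joints at [-70.531, 4.979, 10.078, 95.1, 0, 90], TCP at [0.183, -0.519, 0.231] pointing down, gripper open.
Joint ranges: [-179.16, 179.16], [-48.56, 103.87], [-65.8, 70.77], [-126.05, 130.52], [-82.76, 87.17], [-180, 180]. Speed limits (degrees/s): [127.2, 127.2, 147.25, 180, 180, 180].

INTERFACE

Orientations are given as [roll, pitch, yaw] about the fixed x, y, z axes, in that order (R = Rz(yaw) Ry(pitch) Rx(roll)).
In Python, from workcell import bot gives the robot as it stands.
- The arm moves only by the tool play_rows, never from a script. Its argument "steps" is a list that holds one entry, the list of rows, each a list of 4 numbers: the shift along the tool's x, y, z in m, then the turn about the tool's z in rad. In form: [[[tx, ty, tz, yaw], ...]]. A call has exactly 5 rows; each row shifts and turns the commanded pose from where the row before left it, along the tool's axes as they then stand; what a row does not reach is not made up. A row lasts 1/12 s, in which the tool goes at most 41.7 mm and 7.16 degrees, less where a joint would pass 70% of its speed; a pose out of reach is approached as far as the arm can. A call is refused whole if a number of a shift passes 0.0417 or a number of a turn 0.125, either way. A call with a gripper value outside its range is refused whole. "gripper" is the finger opening in m, from 0 to 0.0854, set as the call begins (left out, the last holds). The fingers move at their own pace and stop on an object; "squeeze" is the grip in N (left out, the last holds). Time passes only in rows, so rows that do not move let the fingers close, or fill a call up. It gives the time, the measured TCP pose, the force, the opening and the grip force at its end, in the units of the state.
- bot.get_obs(): the state, without advancing time (a new reading comes with each control period).
- bot.camera(name): name is "scene" or "top"; returns a dict with "img" (384x512x3 uint8, blue, green, red), "vfov" (degrees; the focal length in pixels is half the picture's height over the tangent of half this angle, whatever the lens; pixels are square), "cx", "cy" (the principal point, pixels), "D" ([k1, k2, p1, p2, k3] as OpenCV has them; the pictures are not rectified), "xyz" and "attitude" of the camera in the world. Camera axes: x right, y down, z forward; pixel columns grow to the right and rows downward; lengths in m; the calibration is good to about 2 mm. A picture is of the moment at which its call begins. There is no depth.
- bot.job_done(): hands the job in; it is judged then, once.
The state is a dict: "time": time; "q": joint angles; "qd": joint speeds; "joint_efforts": joint torques, N m; "ee_pos": TCP position; "tcp_rot": TCP orientation; "wrist_force": force on the tool from outside, world axes, zero at the start; "torque": the same for the moment, N m; "opening": finger opening in m; "grasp_force": force on a finger pad.
Only numpy, scipy, OpenCV 4.12 (cv2) and the standard library are available. Lean on these libraries where they do the work, as an engineer would, in place of code of your own. Each camera call takes 0.05 s, during which the arm holds its last target. There are 200 camera calls.

TASK

Stand the three square wooden blocks upright in the three pockets of the plywood jig, one in each (any order) and fully seated. Then swing the jig's hinged steel bar down over them until it rests fully home in its fork catch, and let go. Leave the round plug, the offcut and everything else on the bench where they are.

Things in the scene. Friction and masses are not known exactly. Their poses are not given: they have to be found in the camera images.
- jig: plywood jig fixed to the bench: base 100 (x) x 250 (y) x 18 mm, origin at the centre of its underside on the bench. Three square pockets, 42 mm wide and 12 mm deep, in a row along its y axis, 48 mm apart. A hinge block (64 mm tall, at y = +112 mm) at one end, at the other (y = -80 mm) a steel fork catch: two 8 mm prongs 64 mm tall with a 20 mm gap, in which the closed bar lies
- bay0 (a point): centre of the floor of pocket 0 (jig y = +56 mm), 6 mm above the bench and 12 mm below the jig's top face; axes as the jig's
- bay1 (a point): centre of the floor of pocket 1 (jig y = +8 mm), 6 mm above the bench and 12 mm below the jig's top face; axes as the jig's
- bay2 (a point): centre of the floor of pocket 2 (jig y = -40 mm), 6 mm above the bench and 12 mm below the jig's top face; axes as the jig's
- bar (a joint): angle of the steel hold-down bar (16 mm wide, 8 mm thick, 245 mm long): 0 = level along the row of pockets, lying in the fork; grows as its free end rises; about 1.57 = upright; at most 2.2 = leaning away from the pockets. Stiff hinge: it stays where it is left (about 2 N at the handle moves it). Closed, its underside is 50 mm above the bench, 4 mm over seated blocks
- bar_hinge (a point): point on the bar's hinge axis, 54 mm above the bench; the axis runs along the jig's x; the closed bar extends from here along the jig's -y
- handle (a point): grip point on the bar's handle: a round steel rod, 14 mm diameter, parallel to the hinge axis, 241 mm from it, sticking out 56 mm on the bar's -x side (towards the robot) from the bar's middle line; this point is on the rod's axis, 36 mm from the bar's middle line. Beyond the fork when closed, 54 mm above the bench
- block0: loose plain wooden block, 36 x 36 mm and 40 mm tall, standing upright; origin at the centre of its underside; all three blocks are alike
- block1: loose plain wooden block, 36 x 36 mm and 40 mm tall, standing upright; origin at the centre of its underside; all three blocks are alike
- block2: loose plain wooden block, 36 x 36 mm and 40 mm tall, standing upright; origin at the centre of its underside; all three blocks are alike
- plug: loose round wooden plug, 40 mm diameter, 40 mm tall, same wood as the blocks; a bystander; origin at the centre of its underside
- offcut: loose low wooden offcut, 56 x 26 x 18 mm tall; a bystander; origin at the centre of its underside
- glue: white glue bottle with green cap, 60 mm diameter, 160 mm tall; a bystander; origin at the centre of its underside
- can: dark metal can, 64 mm diameter, 170 mm tall; a bystander; origin at the centre of its underside
- tape: roll of tape lying flat, 96 mm outer diameter, 24 mm tall; a bystander; origin at the centre of its underside
- tin: open metal tin, 68 mm diameter, 90 mm tall; a bystander; origin at the centre of its underside
- driver: screwdriver lying on the bench; a bystander

How it is judged (in metres and radians):
On the way, in this order (a step that is already met when the one before it is completed fails the run):
1. a block is seated in every pocket while the bar is still open (((horizontal distance between block0 and bay0 below 0.006 m and z of block0 in the frame of bay0 between -0.004 and 0.003 m and angle between block0's own z axis and vertical below 0.1 rad) or (horizontal distance between block1 and bay0 below 0.006 m and z of block1 in the frame of bay0 between -0.004 and 0.003 m and angle between block1's own z axis and vertical below 0.1 rad) or (horizontal distance between block2 and bay0 below 0.006 m and z of block2 in the frame of bay0 between -0.004 and 0.003 m and angle between block2's own z axis and vertical below 0.1 rad)) and ((horizontal distance between block0 and bay1 below 0.006 m and z of block0 in the frame of bay1 between -0.004 and 0.003 m and angle between block0's own z axis and vertical below 0.1 rad) or (horizontal distance between block1 and bay1 below 0.006 m and z of block1 in the frame of bay1 between -0.004 and 0.003 m and angle between block1's own z axis and vertical below 0.1 rad) or (horizontal distance between block2 and bay1 below 0.006 m and z of block2 in the frame of bay1 between -0.004 and 0.003 m and angle between block2's own z axis and vertical below 0.1 rad)) and ((horizontal distance between block0 and bay2 below 0.006 m and z of block0 in the frame of bay2 between -0.004 and 0.003 m and angle between block0's own z axis and vertical below 0.1 rad) or (horizontal distance between block1 and bay2 below 0.006 m and z of block1 in the frame of bay2 between -0.004 and 0.003 m and angle between block1's own z axis and vertical below 0.1 rad) or (horizontal distance between block2 and bay2 below 0.006 m and z of block2 in the frame of bay2 between -0.004 and 0.003 m and angle between block2's own z axis and vertical below 0.1 rad)) and value of joint bar above 0.35 rad), for 0.2 s.
2. the bar is swung down into its catch (value of joint bar below 0.03 rad), for 0.2 s.
At the end, for the whole second after the job is handed in: Each pocket holds one of the three square blocks, upright (within 0.1 rad), within 6 mm of the pocket's centre and within 3 mm of its floor, and the bar lies in its catch (angle below 0.03 rad); all at rest and let go (((horizontal distance between block0 and bay0 below 0.006 m and z of block0 in the frame of bay0 between -0.004 and 0.003 m and angle between block0's own z axis and vertical below 0.1 rad) or (horizontal distance between block1 and bay0 below 0.006 m and z of block1 in the frame of bay0 between -0.004 and 0.003 m and angle between block1's own z axis and vertical below 0.1 rad) or (horizontal distance between block2 and bay0 below 0.006 m and z of block2 in the frame of bay0 between -0.004 and 0.003 m and angle between block2's own z axis and vertical below 0.1 rad)) and ((horizontal distance between block0 and bay1 below 0.006 m and z of block0 in the frame of bay1 between -0.004 and 0.003 m and angle between block0's own z axis and vertical below 0.1 rad) or (horizontal distance between block1 and bay1 below 0.006 m and z of block1 in the frame of bay1 between -0.004 and 0.003 m and angle between block1's own z axis and vertical below 0.1 rad) or (horizontal distance between block2 and bay1 below 0.006 m and z of block2 in the frame of bay1 between -0.004 and 0.003 m and angle between block2's own z axis and vertical below 0.1 rad)) and ((horizontal distance between block0 and bay2 below 0.006 m and z of block0 in the frame of bay2 between -0.004 and 0.003 m and angle between block0's own z axis and vertical below 0.1 rad) or (horizontal distance between block1 and bay2 below 0.006 m and z of block1 in the frame of bay2 between -0.004 and 0.003 m and angle between block1's own z axis and vertical below 0.1 rad) or (horizontal distance between block2 and bay2 below 0.006 m and z of block2 in the frame of bay2 between -0.004 and 0.003 m and angle between block2's own z axis and vertical below 0.1 rad)) and value of joint bar below 0.03 rad and velocity of joint bar between -0.05 and 0.05 rad/s and linear speed of each of block0, block1, block2 below 0.02 m/s); the robot touches nothing.
It fails at once if another thing on the bench is pushed more than 30 mm from its place (distance of any of plug, offcut, glue, can, tape, tin, driver from where it was at the start of the episode above 0.03 m).
It fails at once if the plug, the glue bottle, the can or the tin is knocked over (angle between any of plug, glue, can, tin's own z axis and vertical above 0.5 rad).
It also fails if it takes over 72 s, if anything falls off the work surface, if the arm or the gripper's body presses on something with over 40 N, if the wrist force passes 120 N, or if a joint passes its speed limit or range.

## Working session

There is one attempt and no reset: what is moved stays moved. The work goes in short steps, Python scripts to look and compute and a tool call to move; the robot and the scene stay as the last step left them, time stands still between calls to the robot, and variables do not carry over. Pictures are saved under pics/ and viewed, at most 10 in all, crops included, and the job is handed in when it is done.

Besides the shell and the picture viewer there is one more tool, called after ">>>" as a command line: name --argument value ..., lists and objects as JSON in quotes. play_rows: Moves the arm, as the interface text tells. Its arguments: {"type":"object","properties":{"steps":{"type":"array","items":{"type":"array","items":{"type":"array","items":{"type":"number"}}}},"gripper":{"type":"number"},"squeeze":{"type":"number"}},"required":["steps"]}

```bash
mkdir -p pics; cat > h.py <<'E'
import numpy as np,cv2
from scipy.spatial.transform import Rotation as R
from workcell import bot
def cam(n):
    c=bot.camera(n);f=192/np.tan(np.radians(c['vfov'])/2)
    c['K']=np.array([[f,0,c['cx']],[0,f,c['cy']],[0,0,1.]]);c['D']=np.array(c['D'],float)
    c['R']=R.from_euler('xyz',c['attitude'],degrees=True).as_matrix();c['t']=np.array(c['xyz']);return c
def pix2w(c,uv,z):
    p=cv2.undistortPoints(np.array(uv,float).reshape(-1,1,2),c['K'],c['D'])[:,0]
    d=np.c_[p,np.ones(len(p))]@c['R'].T
    z=np.broadcast_to(z,len(p));return c['t']+d*((z-c['t'][2])/d[:,2])[:,None]
def w2pix(c,P):
    rv=cv2.Rodrigues(c['R'].T)[0];return cv2.projectPoints(np.array(P,float).reshape(-1,1,3),rv,-c['R'].T@c['t'],c['K'],c['D'])[0][:,0]
def save(c,name,crop=None,s=1):
    im=c['img']
    if crop: u,v,w,h=crop; im=im[v:v+h,u:u+w]
    cv2.imwrite('pics/'+name,cv2.resize(im,None,fx=s,fy=s,interpolation=cv2.INTER_CUBIC))
E
python3 - <<'E'
from h import *
for n in('top','scene'):
    c=cam(n);save(c,n+'0.png',None,1.5);print(n,c['xyz'],c['attitude'],c['vfov'],c['D'],c['cx'],c['cy'])
    np.save('pics/'+n+'0.npy',c['img'])
print(bot.get_obs())
E
```

```text
top [0.38425319 0.04775573 1.16343085] [-170.34115582   -1.22512323  -90.21126818] 45.7323359485341 [-0.14302879  0.          0.          0.          0.        ] 256.57334042409076 184.90416574022257
scene [ 1.30251159 -0.39167169  0.92018467] [-136.04138238   -0.75911352   59.19564889] 44.22769257151039 [0.04738796 0.         0.         0.         0.        ] 253.85575393846534 190.8847430427736
{'time': 0.1, 'q': array([-7.05319051e+01,  5.00595951e+00,  1.00395398e+01,  9.51010210e+01,
        8.80228612e-04,  9.00027113e+01]), 'qd': array([-0.01108655, -0.05513621,  0.1677582 ,  0.03647312, -0.0136396 ,
       -0.00121216]), 'joint_efforts': array([ 1.79838513e-03, -5.21562016e+01,  4.65654588e+01,  1.61108334e-02,
        8.28931206e-05,  1.72584592e-06]), 'ee_pos': array([ 0.18323724, -0.51835002,  0.23067795]), 'tcp_rot': array([-1.79932559e+02, -8.77036668e-04,  1.94653826e+01]), 'wrist_force': array([-0.07809108,  0.13972611,  0.81625651]), 'torque': array([-0.02488867, -0.00271061,  0.01387069]), 'grasp_force': 0.0, 'opening': 0.0854384684585778}
```

```bash
ls pics .
```

```text
.:
h.py
pics

pics:
scene0.npy
scene0.png
top0.npy
top0.png
```

View pics/top0.png

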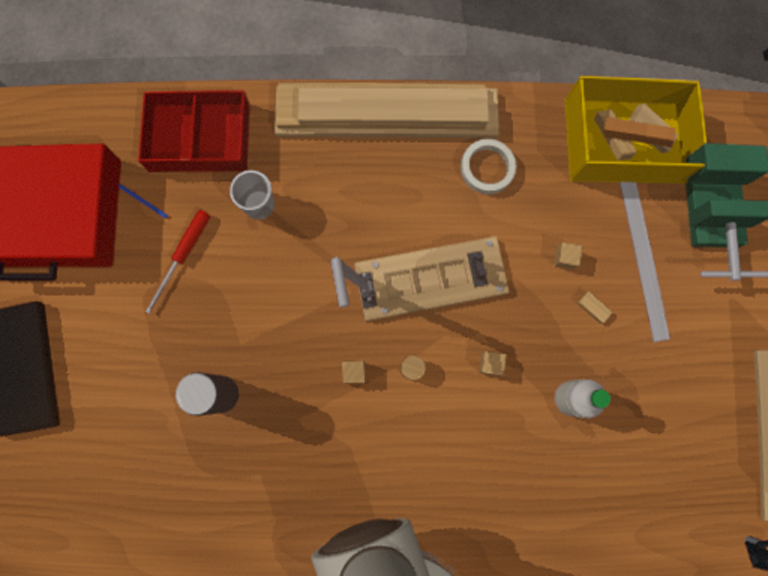

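View pics/scene0.png

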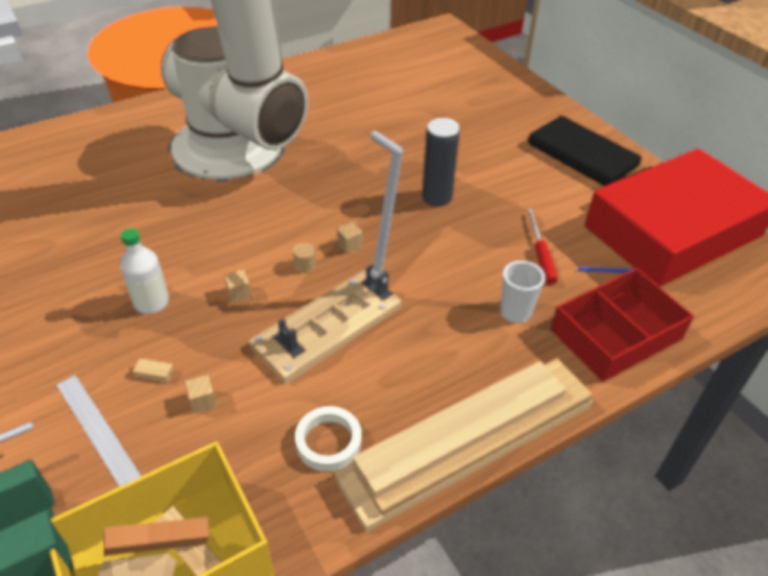

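The top view shows the jig centred near (432,278) in 1.5x pixels, with the bar about upright over its left end. The blocks are at (353,373), (494,363) and (569,255), the plug at (413,369). I'll enlarge this area.

```bash
python3 - <<'E'
import cv2,numpy as np
im=np.load('pics/top0.npy')[150:262,215:413];cv2.imwrite('pics/topc.png',cv2.resize(im,None,fx=4,fy=4,interpolation=cv2.INTER_CUBIC))
E
```

```text
(no output)
```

View pics/topc.png

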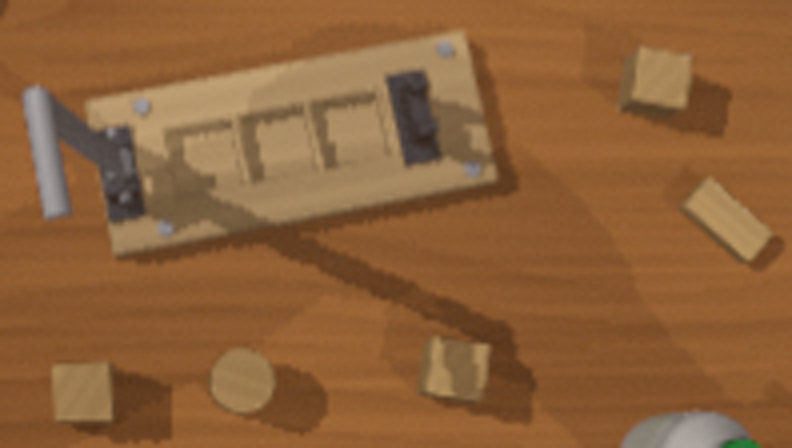

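The crop's jig top corners are at (88,102), (463,32), (497,180) and (118,253). The block tops are centred at about (83,392), (457,369) and (663,78).

```bash
cat >> h.py <<'E'
def rect(c,px,z,off=(0,0),s=1):
    P=pix2w(c,np.array(px,float)/s+off,z);e=np.linalg.norm(np.roll(P,-1,0)-P,axis=1)
    return P,P.mean(0),e
E
python3 - <<'E'
from h import *
np.set_printoptions(precision=4,suppress=True)
c=cam('top');o=(215-.375,150-.375)
def sh(n,px,z):
    P,m,e=rect(c,px,z,o,4);d=P[1]-P[0]+P[2]-P[3];print(n,m,e,'ang',np.degrees(np.arctan2(d[1],d[0])))
    return P
P=sh('jig',[(88,102),(463,32),(497,180),(118,253)],.018)
sh('A',[(54,364),(110,363),(113,419),(57,421)],.04)
sh('B',[(431,338),(491,345),(484,401),(427,394)],.04)
sh('C',[(638,47),(692,55),(686,111),(631,103)],.04)
print(pix2w(c,np.array([(242,380)])/4+o,.04))
print('pockets',pix2w(c,np.array([(208,152),(281,143),(352,131)])/4+o,.018))
# shared jig frame: check
def jf(x,y,th):
    return lambda p:np.array([x+p[0]*np.cos(th)-p[1]*np.sin(th),y+p[0]*np.sin(th)+p[1]*np.cos(th),p[2]])
d=(P[0]+P[3]-P[1]-P[2]);th=np.arctan2(-d[0],d[1]);m=P.mean(0);J=jf(m[0],m[1],th)
print('jig',m,np.degrees(th))
for a in(1.5,1.6,1.7,1.8,1.9,2.0):
    pts=[J((xx,.112-.241*np.cos(a),.054+.241*np.sin(a))) for xx in(-.056,0.008)]
    print(a,(w2pix(c,pts)-o)*4)
for y in(.056,.008,-.04):print(J((0,y,.006)))
E
```

```text
jig [ 0.5792 -0.0576  0.018 ] [0.2476 0.0991 0.2472 0.099 ] ang -79.1791651711888
A [0.4196 0.0753 0.04  ] [0.0344 0.0343 0.0343 0.0349] ang -88.53999554099504
B [ 0.4321 -0.1562  0.04  ] [0.0378 0.0349 0.0358 0.0347] ang -97.2361553440741
C [ 0.6158 -0.2936  0.04  ] [0.0358 0.0371 0.0362 0.0372] ang -98.15306072779455
[[ 0.4265 -0.022   0.04  ]]
pockets [[ 0.5721 -0.0031  0.018 ]
 [ 0.5779 -0.0498  0.018 ]
 [ 0.5857 -0.0956  0.018 ]]
jig [ 0.5792 -0.0576  0.018 ] 10.820834828811186
1.5 [[175.1956 193.7254]
 [149.9986  66.0202]]
1.6 [[126.0954 202.9203]
 [101.4279  74.8681]]
1.7 [[ 77.1115 212.7536]
 [ 53.0431  84.7165]]
1.8 [[ 29.1581 223.04  ]
 [  5.7403  95.3796]]
1.9 [[-16.8924 233.5852]
 [-39.6267 106.6517]]
2.0 [[-60.2457 244.1945]
 [-82.2822 118.3169]]
[ 0.5687 -0.0026  0.006 ]
[ 0.5777 -0.0497  0.006 ]
[ 0.5867 -0.0969  0.006 ]
```

```bash
cat > go.py <<'E'
import sys;from h import *
# usage: go.py x y z yaw -> tool-axis shift after turning, and turn
x,y,z,w=map(float,sys.argv[1:5]);s=bot.get_obs();p=s['ee_pos'];y0=s['tcp_rot'][2];a=np.radians(w)
d=np.array([x,y,z])-p
print('pos',p.round(4),'rpy',s['tcp_rot'].round(2),'open',round(s['opening'],4),'t',s['time'])
print('turn first',round(np.radians(-((w-y0+180)%360-180)),3),'then shift',np.round([np.cos(a)*d[0]+np.sin(a)*d[1],np.sin(a)*d[0]-np.cos(a)*d[1],-d[2]],4))
E
echo
```

>>> play_rows --steps '[[[0, 0, 0, -0.1105], [0, 0, 0, -0.1105], [0, 0, 0, -0.1105], [0, 0, 0, -0.1105], [0, 0, 0, -0.1105]]]' --gripper 0.062 --squeeze 40

```text
time: 0.57
ee_pos: [0.1833, -0.5184, 0.231]
tcp_rot: [-180.0, -0.0, 51.4]
wrist_force: [-1.1, 0.9, 0.3]
opening: 0.0621
grasp_force: 0.0
```

>>> play_rows --steps '[[[0, 0, 0, -0.1105], [0, 0, 0, -0.1105], [0, 0, 0, -0.1105], [0, 0, 0, -0.1105], [0, 0, 0, -0.1105]]]'

```text
time: 0.98
ee_pos: [0.1833, -0.5185, 0.231]
tcp_rot: [-180.0, -0.0, 83.1]
wrist_force: [-0.3, -0.2, 0.4]
opening: 0.062
grasp_force: 0.0
```

>>> play_rows --steps '[[[0.026, 0.0134, 0, 0], [0.026, 0.0134, 0, 0], [0.026, 0.0134, 0, 0], [0.026, 0.0134, 0, 0], [0.026, 0.0134, 0, 0]]]'

```text
time: 1.4
ee_pos: [0.2665, -0.3968, 0.231]
tcp_rot: [-180.0, -0.0, 82.8]
wrist_force: [0.7, 0.1, 0.5]
opening: 0.0621
grasp_force: 0.0
```

>>> play_rows --steps '[[[0.026, 0.0134, 0, 0], [0.026, 0.0134, 0, 0], [0.026, 0.0134, 0, 0], [0.026, 0.0134, 0, 0], [0.026, 0.0134, 0, 0]]]'

```text
time: 1.82
ee_pos: [0.3494, -0.2761, 0.2312]
tcp_rot: [-180.0, -0.0, 82.8]
wrist_force: [-0.9, 0.1, -0.4]
opening: 0.0623
grasp_force: 0.0
```

>>> play_rows --steps '[[[0.026, 0.0134, 0, 0], [0.026, 0.0134, 0, 0], [0.026, 0.0134, 0, 0], [0.026, 0.0134, 0, 0], [0, 0, 0, 0]]]'

```text
time: 2.23
ee_pos: [0.417, -0.1778, 0.2309]
tcp_rot: [180.0, -0.1, 83.0]
wrist_force: [-0.3, -0.2, 0.1]
opening: 0.0622
grasp_force: 0.0
```

```bash
python3 go.py .432 -.156 .018 82.8
```

```text
pos [ 0.417  -0.1778  0.2309] rpy [ 1.800e+02 -7.000e-02  8.298e+01] open 0.0622 t 2.2333
turn first 0.003 then shift [0.0235 0.0122 0.2129]
```

>>> play_rows --steps '[[[0.0235, 0.0122, 0, 0], [0, 0, 0.036, 0], [0, 0, 0.036, 0], [0, 0, 0.036, 0], [0, 0, 0.036, 0]]]'

```text
time: 2.65
ee_pos: [0.4299, -0.1592, 0.0856]
tcp_rot: [180.0, 0.0, 82.8]
wrist_force: [0.0, -0.2, -0.3]
opening: 0.0621
grasp_force: 0.0
```

>>> play_rows --steps '[[[0, 0, 0.03, 0], [0, 0, 0.025, 0], [0, 0, 0.016, 0], [0, 0, 0, 0], [0, 0, 0, 0]]]'

```text
time: 3.07
ee_pos: [0.4295, -0.1592, 0.016]
tcp_rot: [-179.9, -0.0, 82.8]
wrist_force: [0.1, 1.0, 0.8]
opening: 0.0618
grasp_force: 0.0
```

>>> play_rows --steps '[[[0, 0, 0, 0], [0, 0, 0, 0], [0, 0, 0, 0], [0, 0, 0, 0], [0, 0, 0, 0]]]' --gripper 0.02

```text
time: 3.48
ee_pos: [0.4313, -0.1597, 0.0181]
tcp_rot: [179.8, 0.0, 82.8]
wrist_force: [-0.5, -0.2, 7.2]
opening: 0.0353
grasp_force: 40.5
```

```bash
python3 go.py .5777 -.0497 .09 100.8;python3 - <<'E'
from h import *
c=cam('top');save(c,'g1.png',(215,150,200,112),3)
E
```

```text
pos [ 0.4313 -0.1597  0.0181] rpy [1.7983e+02 5.0000e-02 8.2780e+01] open 0.0353 t 3.4833
turn first -0.315 then shift [ 0.0806  0.1644 -0.0719]
```

View pics/g1.png

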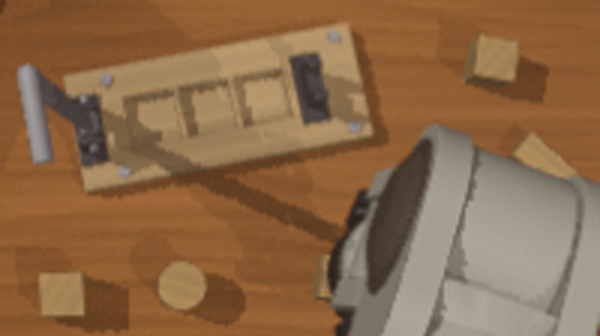

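>>> play_rows --steps '[[[0, 0, -0.018, 0], [0, 0, -0.018, 0], [0, 0, -0.018, -0.105], [0, 0, -0.018, -0.105], [0, 0, 0, -0.105]]]'

```text
time: 3.95
ee_pos: [0.432, -0.1599, 0.0927]
tcp_rot: [179.7, 0.2, 101.1]
wrist_force: [0.9, -0.6, -0.7]
opening: 0.0353
grasp_force: 40.0
```

>>> play_rows --steps '[[[0.0145, 0.0328, 0, 0], [0.0145, 0.0328, 0, 0], [0.0145, 0.0328, 0, 0], [0.0145, 0.0328, 0, 0], [0.0145, 0.0328, 0, 0]]]'

```text
time: 4.37
ee_pos: [0.5793, -0.0561, 0.0891]
tcp_rot: [179.9, 0.0, 100.8]
wrist_force: [-0.3, -0.5, -0.9]
opening: 0.0355
grasp_force: 40.0
```

>>> play_rows --steps '[[[0.002, 0, 0, 0], [0.002, 0, 0, 0], [0, 0, 0, 0], [0, 0, 0, 0], [0, 0, 0, 0]]]'

```text
time: 4.78
ee_pos: [0.5764, -0.054, 0.0889]
tcp_rot: [180.0, 0.0, 100.8]
wrist_force: [-1.5, -0.2, -0.3]
opening: 0.0354
grasp_force: 40.2
```

```bash
python3 go.py .5777 -.0497 .024 100.8;python3 - <<'E'
from h import *
c=cam('scene')
u,v=w2pix(c,[(.578,-.05,.05)])[0].astype(int);o=(u-60,v-55);print(o);save(c,'p1.png',(o[0],o[1],120,90),6)
E
```

```text
pos [ 0.5764 -0.054   0.0889] rpy [1.7996e+02 2.0000e-02 1.0077e+02] open 0.0354 t 4.7833
turn first -0.001 then shift [0.004  0.0021 0.0649]
(np.int64(158), np.int64(147))
```

View pics/p1.png

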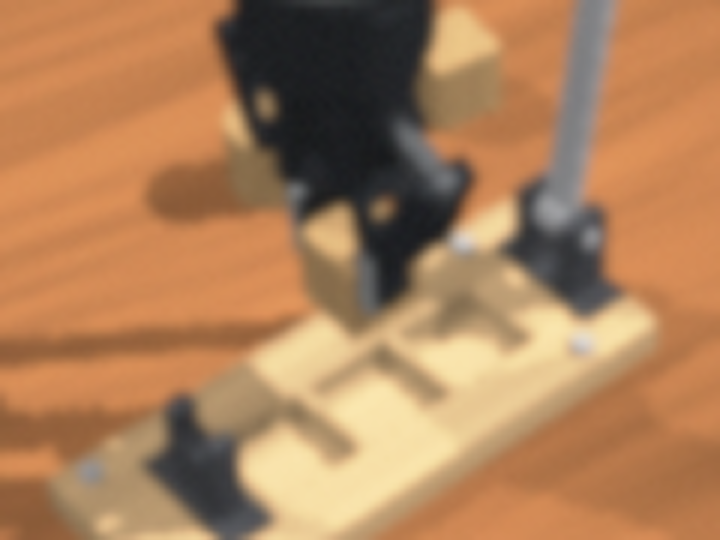

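```bash
python3 - <<'E'
from h import *
c=cam('scene');o=np.array((158,147));a=np.radians(10.8);s=bot.get_obs()['ee_pos']
ux=np.array([np.cos(a),np.sin(a),0]);uy=np.array([-np.sin(a),np.cos(a),0])
for d in(0,.002,.004,.006):
    m=s+uy*d; m[2]=.0708
    P=[m+ux*i*.018-uy*.018+np.array([0,0,h]) for i in(-1,1) for h in(0,.04)]
    print(d,((w2pix(c,P)-o+.5)*6-.5).round(0).tolist())
# jig check: pocket 1 corners at top
J=np.array([.5792,-.0576,.018])
P=[J+ux*i*.021+uy*(.008+j*.021) for i in(-1,1) for j in(-1,1)]
print(((w2pix(c,P)-o+.5)*6-.5).round(0).tolist())
P=[J+ux*.05+uy*.125,J-ux*.05-uy*.125];print(((w2pix(c,P)-o+.5)*6-.5).round(0).tolist())
E
```

```text
0 [[289.0, 300.0], [283.0, 232.0], [344.0, 349.0], [339.0, 281.0]]
0.002 [[293.0, 298.0], [287.0, 229.0], [348.0, 347.0], [343.0, 279.0]]
0.004 [[297.0, 296.0], [291.0, 227.0], [352.0, 344.0], [347.0, 276.0]]
0.006 [[301.0, 293.0], [295.0, 225.0], [355.0, 342.0], [351.0, 274.0]]
[[297.0, 383.0], [374.0, 335.0], [359.0, 440.0], [437.0, 390.0]]
[[650.0, 320.0], [36.0, 477.0]]
```

>>> play_rows --steps '[[[0, 0.002, 0.012, 0], [0, 0, 0.012, 0], [0, 0, 0.012, 0], [0, 0, 0.012, 0], [0, 0, 0, 0]]]'

```text
time: 5.3
ee_pos: [0.5769, -0.0528, 0.0363]
tcp_rot: [-179.7, -0.1, 100.8]
wrist_force: [-0.4, -0.7, -1.1]
opening: 0.0354
grasp_force: 40.2
```

>>> play_rows --steps '[[[0, 0, 0.003, 0], [0, 0, 0.003, 0], [0, 0, 0.002, 0], [0, 0, 0, 0], [0, 0, 0, 0]]]'

```text
time: 5.72
ee_pos: [0.5791, -0.0529, 0.0326]
tcp_rot: [180.0, 0.0, 100.8]
wrist_force: [0.4, -0.5, 0.5]
opening: 0.0354
grasp_force: 40.2
```

>>> play_rows --steps '[[[0, 0, 0.003, 0], [0, 0, 0.003, 0], [0, 0, 0.002, 0], [0, 0, 0, 0], [0, 0, 0, 0]]]'

```text
time: 6.13
ee_pos: [0.5789, -0.0529, 0.0242]
tcp_rot: [-180.0, -0.0, 100.8]
wrist_force: [-0.1, -1.2, 1.1]
opening: 0.0352
grasp_force: 40.2
```

>>> play_rows --steps '[[[0, 0, 0, 0], [0, 0, 0, 0], [0, 0, 0, 0], [0, 0, 0, 0], [0, 0, -0.01, 0]]]' --gripper 0.062

```text
time: 6.55
ee_pos: [0.5778, -0.0528, 0.0327]
tcp_rot: [-179.8, -0.0, 100.8]
wrist_force: [0.5, -0.5, -0.6]
opening: 0.0619
grasp_force: 0.0
```

>>> play_rows --steps '[[[0, 0, -0.025, 0], [0, 0, -0.025, 0], [0, 0, -0.025, 0.11], [0, 0, -0.015, 0.11], [0, 0, 0, 0.11]]]'

```text
time: 6.97
ee_pos: [0.5806, -0.053, 0.1294]
tcp_rot: [179.6, -0.0, 81.6]
wrist_force: [0.9, 0.1, -0.4]
opening: 0.0618
grasp_force: 0.0
```

```bash
python3 go.py .6158 -.2936 .12 81.9
```

```text
pos [ 0.5806 -0.053   0.1294] rpy [ 1.7964e+02 -2.0000e-02  8.1610e+01] open 0.0618 t 6.9667
turn first -0.005 then shift [-0.2332  0.0688  0.0094]
```

>>> play_rows --steps '[[[-0.0333, 0.0098, 0, 0], [-0.0333, 0.0098, 0, 0], [-0.0333, 0.0098, 0, 0], [-0.0333, 0.0098, 0, 0], [-0.0333, 0.0098, 0, 0]]]'

```text
time: 7.38
ee_pos: [0.6041, -0.2263, 0.1253]
tcp_rot: [180.0, 0.0, 81.9]
wrist_force: [1.3, 0.7, 0.0]
opening: 0.0621
grasp_force: 0.0
```

>>> play_rows --steps '[[[-0.0333, 0.0098, 0, 0], [-0.0333, 0.0098, 0, 0], [0, 0, 0, 0], [0, 0, 0, 0], [0, 0, 0, 0]]]'

```text
time: 7.8
ee_pos: [0.6139, -0.2932, 0.1246]
tcp_rot: [-180.0, -0.0, 81.9]
wrist_force: [0.0, 0.8, 0.1]
opening: 0.062
grasp_force: 0.0
```

```bash
python3 go.py .6158 -.2936 .017 81.9;python3 - <<'E'
from h import *
c=cam('scene')
u,v=w2pix(c,[(.578,-.05,.05)])[0].astype(int);o=(u-60,v-45);print(o);save(c,'p2.png',(o[0],o[1],120,90),6)
E
```

```text
pos [ 0.6139 -0.2932  0.1246] rpy [-1.80e+02 -2.00e-02  8.19e+01] open 0.062 t 7.8
turn first -0.0 then shift [-0.0002  0.0019  0.1076]
(np.int64(158), np.int64(157))
```

View pics/p2.png

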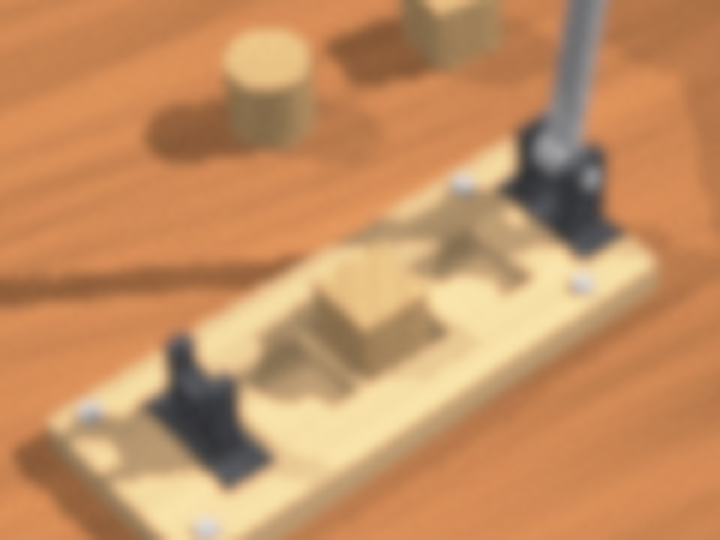

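The first block sits squarely in the middle pocket, centred at about (370,300) and low in it. The outer two pockets are free. I'll take block C next.

>>> play_rows --steps '[[[0, 0.0015, 0.03, 0], [0, 0, 0.03, 0], [0, 0, 0.03, 0], [0, 0, 0.018, 0], [0, 0, 0, 0]]]'

```text
time: 8.27
ee_pos: [0.6134, -0.2909, 0.0119]
tcp_rot: [-179.6, -0.1, 82.0]
wrist_force: [-0.7, 0.2, -0.1]
opening: 0.0619
grasp_force: 0.0
```

>>> play_rows --steps '[[[0, 0, 0, 0], [0, 0, 0, 0], [0, 0, 0, 0], [0, 0, 0, 0], [0, 0, 0, 0]]]' --gripper 0.02

```text
time: 8.68
ee_pos: [0.6168, -0.2937, 0.0189]
tcp_rot: [179.8, 0.0, 81.9]
wrist_force: [0.7, 1.8, 7.0]
opening: 0.0351
grasp_force: 41.5
```

```bash
python3 go.py .5867 -.0969 .09 100.8
```

```text
pos [ 0.6168 -0.2937  0.0189] rpy [1.7979e+02 4.0000e-02 8.1940e+01] open 0.0351 t 8.6833
turn first -0.329 then shift [ 0.199   0.0073 -0.0711]
```

>>> play_rows --steps '[[[0, 0, -0.018, 0], [0, 0, -0.018, 0], [0, 0, -0.018, -0.11], [0, 0, -0.018, -0.11], [0, 0, 0, -0.109]]]'

```text
time: 9.1
ee_pos: [0.6173, -0.2944, 0.0939]
tcp_rot: [179.7, 0.2, 101.1]
wrist_force: [0.1, -0.6, 0.2]
opening: 0.0352
grasp_force: 40.6
```

>>> play_rows --steps '[[[0.033, 0.0012, 0, 0], [0.033, 0.0012, 0, 0], [0.033, 0.0012, 0, 0], [0.033, 0.0012, 0, 0], [0.033, 0.0012, 0, 0]]]'

```text
time: 9.52
ee_pos: [0.5905, -0.1291, 0.0893]
tcp_rot: [179.9, 0.0, 100.7]
wrist_force: [0.1, 0.2, -0.7]
opening: 0.0354
grasp_force: 40.6
```

>>> play_rows --steps '[[[0.033, 0.0012, 0, 0], [0, 0, 0, 0], [0, 0, 0, 0], [0, 0, 0, 0], [0, 0, 0, 0]]]'

```text
time: 9.93
ee_pos: [0.5859, -0.0985, 0.0887]
tcp_rot: [180.0, 0.0, 100.7]
wrist_force: [0.1, -0.3, -1.2]
opening: 0.0352
grasp_force: 40.6
```

```bash
python3 go.py .5872 -.0967 .025 100.8
```

```text
pos [ 0.5859 -0.0985  0.0887] rpy [1.7996e+02 3.0000e-02 1.0072e+02] open 0.0352 t 9.9333
turn first -0.001 then shift [0.0016 0.0016 0.0637]
```

>>> play_rows --steps '[[[0.0016, 0.0014, 0.012, 0], [0, 0, 0.012, 0], [0, 0, 0.012, 0], [0, 0, 0.012, 0], [0, 0, 0, 0]]]'

```text
time: 10.35
ee_pos: [0.5852, -0.0958, 0.0363]
tcp_rot: [-179.8, -0.1, 100.8]
wrist_force: [0.2, 0.1, -0.5]
opening: 0.0352
grasp_force: 40.6
```

>>> play_rows --steps '[[[0, 0, 0.003, 0], [0, 0, 0.003, 0], [0, 0, 0.002, 0], [0, 0, 0, 0], [0, 0, 0, 0]]]'

```text
time: 10.77
ee_pos: [0.5868, -0.0959, 0.0326]
tcp_rot: [180.0, 0.0, 100.8]
wrist_force: [0.2, -0.2, -0.2]
opening: 0.0352
grasp_force: 40.6
```

>>> play_rows --steps '[[[0, 0, 0.003, 0], [0, 0, 0.003, 0], [0, 0, 0.0015, 0], [0, 0, 0, 0], [0, 0, 0, 0]]]'

```text
time: 11.18
ee_pos: [0.5867, -0.0958, 0.0249]
tcp_rot: [180.0, 0.0, 100.8]
wrist_force: [-1.7, 0.6, 3.2]
opening: 0.0354
grasp_force: 41.0
```

>>> play_rows --steps '[[[0, 0, 0, 0], [0, 0, 0, 0], [0, 0, 0, 0], [0, 0, 0, 0], [0, 0, -0.01, 0]]]' --gripper 0.062

```text
time: 11.6
ee_pos: [0.5856, -0.0957, 0.0331]
tcp_rot: [-179.8, -0.1, 100.8]
wrist_force: [-0.3, -1.0, -0.8]
opening: 0.062
grasp_force: 0.0
```

>>> play_rows --steps '[[[0, 0, -0.025, 0], [0, 0, -0.025, 0], [0, 0, -0.025, 0.08], [0, 0, -0.015, 0.08], [0, 0, 0, 0]]]'

```text
time: 12.02
ee_pos: [0.5883, -0.0961, 0.1297]
tcp_rot: [179.6, 0.1, 91.4]
wrist_force: [0.0, 0.0, 0.3]
opening: 0.0619
grasp_force: 0.0
```

```bash
python3 go.py .4196 .0753 .125 91.5
```

```text
pos [ 0.5883 -0.0961  0.1297] rpy [1.7965e+02 7.0000e-02 9.1360e+01] open 0.0619 t 12.0167
turn first -0.002 then shift [ 0.1758 -0.1642  0.0047]
```

>>> play_rows --steps '[[[0, -0.034, 0, 0], [0, -0.034, 0, 0], [0, -0.034, 0, 0], [0, -0.034, 0, 0], [0.016, -0.028, 0, 0]]]'

```text
time: 12.43
ee_pos: [0.4201, -0.0854, 0.1241]
tcp_rot: [-179.9, 0.0, 91.6]
wrist_force: [0.1, 0.2, 0.8]
opening: 0.0621
grasp_force: 0.0
```

>>> play_rows --steps '[[[0.032, 0, 0, 0], [0.032, 0, 0, 0], [0.032, 0, 0, 0], [0.032, 0, 0, 0], [0.032, 0, 0, 0]]]'

```text
time: 12.85
ee_pos: [0.4173, 0.0768, 0.1248]
tcp_rot: [180.0, -0.0, 91.7]
wrist_force: [0.6, -0.3, -0.5]
opening: 0.062
grasp_force: 0.0
```

>>> play_rows --steps '[[[0, 0, 0, 0], [0, 0, 0, 0], [0, 0, 0, 0], [0, 0, 0, 0], [0, 0, 0, 0]]]'

```text
time: 13.27
ee_pos: [0.4179, 0.0745, 0.1247]
tcp_rot: [-180.0, 0.0, 91.5]
wrist_force: [0.6, 0.3, 0.0]
opening: 0.0621
grasp_force: 0.0
```

```bash
python3 go.py .4196 .0753 .017 91.5;python3 - <<'E'
from h import *
c=cam('scene')
save(c,'p3.png',(140,90,160,120),5)
E
```

```text
pos [0.4179 0.0745 0.1247] rpy [-1.7999e+02  1.0000e-02  9.1530e+01] open 0.0621 t 13.2667
turn first 0.001 then shift [0.0007 0.0018 0.1077]
```

View pics/p3.png

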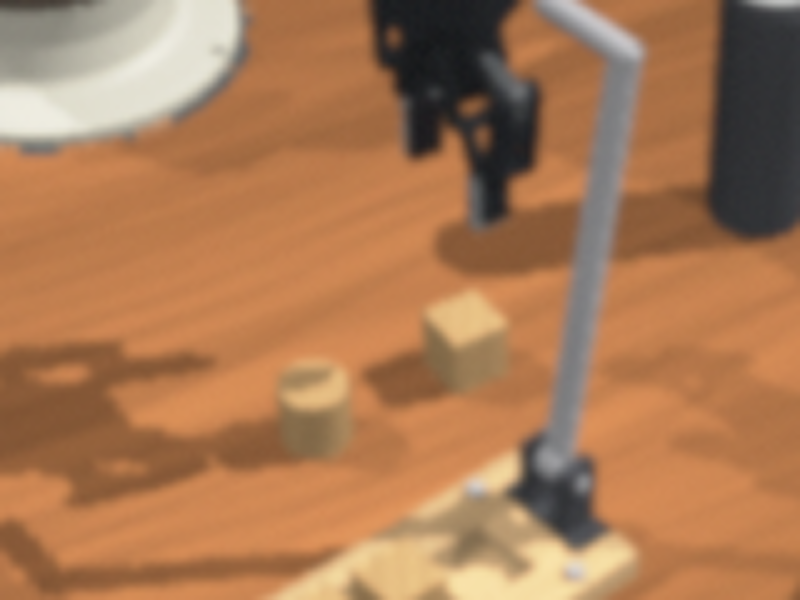

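The gripper hangs above block A (465,340), and the plug (313,405) and the bar are untouched. Now I'll pick A.

>>> play_rows --steps '[[[0.0007, 0.0015, 0.03, 0], [0, 0, 0.03, 0], [0, 0, 0.03, 0], [0, 0, 0.018, 0], [0, 0, 0, 0]]]'

```text
time: 13.73
ee_pos: [0.4169, 0.0751, 0.013]
tcp_rot: [-179.7, 0.1, 91.5]
wrist_force: [-0.4, -0.1, 0.1]
opening: 0.0619
grasp_force: 0.0
```

>>> play_rows --steps '[[[0, 0, 0, 0], [0, 0, 0, 0], [0, 0, 0, 0], [0, 0, 0, 0], [0, 0, 0, 0]]]' --gripper 0.02

```text
time: 14.15
ee_pos: [0.4205, 0.0763, 0.0185]
tcp_rot: [179.8, -0.0, 91.6]
wrist_force: [-0.0, -1.3, 6.6]
opening: 0.0351
grasp_force: 41.7
```

>>> play_rows --steps '[[[0, 0, -0.018, 0], [0, 0, -0.018, 0], [0, 0, -0.018, -0.08], [0, 0, -0.018, -0.082], [0, 0, 0, 0]]]'

```text
time: 14.57
ee_pos: [0.4211, 0.0766, 0.0929]
tcp_rot: [179.7, 0.0, 101.1]
wrist_force: [0.9, 0.3, -0.3]
opening: 0.0353
grasp_force: 40.8
```

```bash
python3 go.py .5692 -.0024 .09 100.8
```

```text
pos [0.4211 0.0766 0.0929] rpy [179.67   0.   101.15] open 0.0353 t 14.5667
turn first 0.006 then shift [-0.1053  0.1307  0.0029]
```

>>> play_rows --steps '[[[-0.035, 0, 0, 0], [-0.035, 0, 0, 0], [-0.034, 0.02, 0, 0], [0, 0.035, 0, 0], [0, 0.035, 0, 0]]]'

```text
time: 14.98
ee_pos: [0.5286, -0.011, 0.0891]
tcp_rot: [179.9, 0.0, 100.6]
wrist_force: [-0.3, 0.2, -0.0]
opening: 0.0353
grasp_force: 40.8
```

>>> play_rows --steps '[[[0, 0.035, 0, 0], [0, 0.006, 0, 0], [0, 0, 0, 0], [0, 0, 0, 0], [0, 0, 0, 0]]]'

```text
time: 15.4
ee_pos: [0.5666, -0.0012, 0.0888]
tcp_rot: [-180.0, -0.0, 100.9]
wrist_force: [-0.0, -0.4, -0.5]
opening: 0.0353
grasp_force: 40.8
```

```bash
python3 go.py .5692 -.0024 .0246 100.8;python3 - <<'E'
from h import *
c=cam('scene')
save(c,'p4.png',(140,110,160,130),4.5)
E
```

```text
pos [ 0.5666 -0.0012  0.0888] rpy [-179.97   -0.    100.86] open 0.0353 t 15.4
turn first 0.001 then shift [-0.0016  0.0023  0.0642]
```

View pics/p4.png

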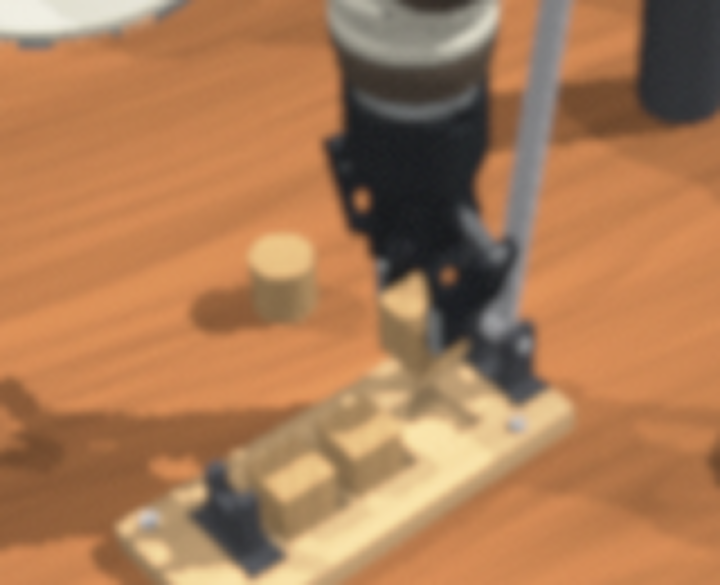

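Two blocks are seated at about (300,490) and (370,440), and the third hangs over pocket 0 with the arm clear of the bar. I'll shift by (-0.001, 0.002) and lower it.

>>> play_rows --steps '[[[-0.0008, 0.002, 0.012, 0], [0, 0, 0.012, 0], [0, 0, 0.012, 0], [0, 0, 0.012, 0], [0, 0, 0, 0]]]'

```text
time: 15.87
ee_pos: [0.5677, -0.0016, 0.0371]
tcp_rot: [-179.7, -0.1, 100.9]
wrist_force: [-0.8, -0.9, -1.0]
opening: 0.0351
grasp_force: 40.8
```

>>> play_rows --steps '[[[0, 0, 0.003, 0], [0, 0, 0.003, 0], [0, 0, 0.002, 0], [0, 0, 0, 0], [0, 0, 0, 0]]]'

```text
time: 16.28
ee_pos: [0.5699, -0.0015, 0.033]
tcp_rot: [180.0, 0.0, 100.9]
wrist_force: [-0.3, -0.2, 0.2]
opening: 0.0357
grasp_force: 40.8
```

>>> play_rows --steps '[[[0, 0, 0.003, 0], [0, 0, 0.003, 0], [0, 0, 0.0022, 0], [0, 0, 0, 0], [0, 0, 0, 0]]]'

```text
time: 16.7
ee_pos: [0.5697, -0.0016, 0.0246]
tcp_rot: [180.0, 0.0, 100.9]
wrist_force: [-0.2, 0.2, 1.8]
opening: 0.0352
grasp_force: 41.1
```

>>> play_rows --steps '[[[0, 0, 0, 0], [0, 0, 0, 0], [0, 0, 0, 0], [0, 0, 0, 0], [0, 0, -0.01, 0]]]' --gripper 0.062

```text
time: 17.12
ee_pos: [0.5685, -0.0016, 0.033]
tcp_rot: [-179.8, -0.0, 100.9]
wrist_force: [-0.6, -0.2, -0.2]
opening: 0.0625
grasp_force: 0.0
```

>>> play_rows --steps '[[[0, 0, -0.025, 0], [0, 0, -0.025, 0], [0, 0, -0.025, 0], [0, -0.02, -0.015, 0], [0, -0.03, 0, 0]]]'

```text
time: 17.53
ee_pos: [0.5229, -0.0109, 0.1288]
tcp_rot: [179.7, 0.1, 100.9]
wrist_force: [0.5, -1.3, 0.3]
opening: 0.0619
grasp_force: 0.0
```

>>> play_rows --steps '[[[0, -0.035, 0, 0], [0, -0.035, 0, 0], [0, -0.035, 0, 0], [0, 0, 0, 0], [0, 0, 0, 0]]]'

```text
time: 17.95
ee_pos: [0.4169, -0.0311, 0.126]
tcp_rot: [179.8, 0.0, 100.8]
wrist_force: [0.9, -0.5, -0.0]
opening: 0.0622
grasp_force: 0.0
```

```bash
python3 - <<'E'
from h import *
from scipy.optimize import minimize_scalar
print(bot.get_obs()['ee_pos'])
c=cam('scene');save(c,'s5.png',(130,60,190,150),4.2)
t=cam('top');save(t,'t5.png',(205,140,100,100),6)
a=np.radians(10.8);ux=np.array([np.cos(a),np.sin(a),0]);uy=np.array([-np.sin(a),np.cos(a),0]);J=np.array([.5792,-.0576,0])
for b in(1.6,1.7,1.75,1.8,1.9):
    P=[J+ux*x+uy*(.112-.241*np.cos(b))+[0,0,.054+.241*np.sin(b)] for x in(-.056,0)]
    print(b,(P[0]+.36*(P[1]-P[0])).round(4),((w2pix(c,P)-(130,60))*4.2).round().tolist(),((w2pix(t,P)-(205,140))*6).round().tolist())
E
```

```text
[ 0.41686547 -0.03109866  0.1259757 ]
1.6 [0.5217 0.0526 0.2949] [[447.0, 139.0], [515.0, 186.0]] [[247.0, 362.0], [214.0, 194.0]]
1.7 [0.5172 0.0762 0.293 ] [[480.0, 126.0], [548.0, 171.0]] [[173.0, 377.0], [142.0, 209.0]]
1.75 [0.515  0.0879 0.2911] [[497.0, 121.0], [565.0, 166.0]] [[137.0, 384.0], [106.0, 216.0]]
1.8 [0.5127 0.0995 0.2887] [[512.0, 116.0], [581.0, 161.0]] [[101.0, 392.0], [71.0, 224.0]]
1.9 [0.5084 0.1222 0.2821] [[543.0, 111.0], [611.0, 155.0]] [[32.0, 408.0], [2.0, 241.0]]
```

View pics/s5.png

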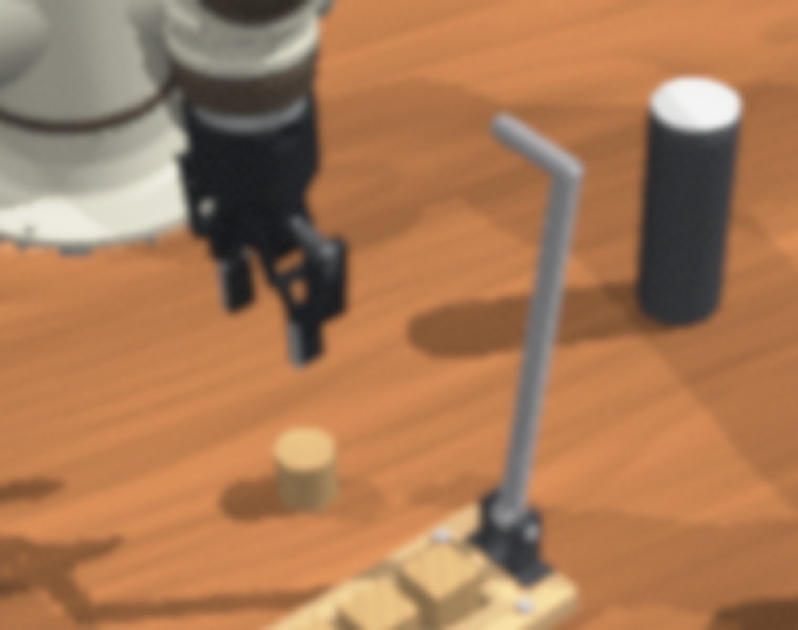

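The bar handle runs from the rod tip at (500,122) to the bend at (572,172), which fits a bar angle of about 1.76. The grip point is therefore near (0.5145, 0.090, 0.291). I'll grip the rod with the fingers across it and follow the arc.

>>> play_rows --steps '[[[0, 0, -0.03, 0.121], [0, 0, -0.03, 0.121], [0, 0, -0.03, 0.121], [0, 0, -0.03, 0.121], [0, 0, -0.03, 0.121]]]' --gripper 0.045

```text
time: 18.47
ee_pos: [0.4184, -0.0306, 0.276]
tcp_rot: [-180.0, 0.0, 65.9]
wrist_force: [0.2, -0.2, 0.5]
opening: 0.0454
grasp_force: 0.0
```

>>> play_rows --steps '[[[0, 0, -0.03, 0.121], [0, 0, -0.03, 0.121], [0, 0, 0, 0.121], [0, 0, 0, 0.121], [0, 0, 0, 0.121]]]'

```text
time: 18.88
ee_pos: [0.419, -0.0306, 0.3349]
tcp_rot: [180.0, -0.0, 31.2]
wrist_force: [-0.5, 0.1, -0.1]
opening: 0.0448
grasp_force: 0.0
```

>>> play_rows --steps '[[[0, 0, 0, 0.121], [0, 0, 0, 0.121], [0, 0, 0, 0.118], [0, 0, 0, 0], [0, 0, 0, 0]]]'

```text
time: 19.3
ee_pos: [0.4184, -0.0307, 0.3344]
tcp_rot: [-180.0, 0.0, 11.2]
wrist_force: [-0.5, -0.3, 0.3]
opening: 0.0452
grasp_force: 0.0
```

```bash
python3 go.py .5145 .09 .335 10.8
```

```text
pos [ 0.4184 -0.0307  0.3344] rpy [-1.7999e+02  3.0000e-02  1.1170e+01] open 0.0452 t 19.3
turn first 0.006 then shift [ 0.117  -0.1005 -0.0006]
```

>>> play_rows --steps '[[[0.0234, -0.0201, 0, 0.006], [0.0234, -0.0201, 0, 0], [0.0234, -0.0201, 0, 0], [0.0234, -0.0201, 0, 0], [0.0234, -0.0201, 0, 0]]]'

```text
time: 19.72
ee_pos: [0.5151, 0.0911, 0.3344]
tcp_rot: [180.0, -0.0, 10.9]
wrist_force: [0.3, -1.0, 0.5]
opening: 0.0449
grasp_force: 0.0
```

>>> play_rows --steps '[[[0, 0, 0, 0], [0, 0, 0, 0], [0, 0, 0, 0], [0, 0, 0, 0], [0, 0, 0, 0]]]'

```text
time: 20.13
ee_pos: [0.5135, 0.0888, 0.3352]
tcp_rot: [180.0, -0.0, 10.6]
wrist_force: [-0.1, -0.5, 0.7]
opening: 0.0448
grasp_force: 0.0
```

```bash
python3 go.py .5145 .09 .272 10.8;python3 - <<'E'
from h import *
c=cam('scene');save(c,'s6.png',(200,40,110,90),6)
E
```

```text
pos [0.5135 0.0888 0.3352] rpy [ 1.800e+02 -5.000e-02  1.059e+01] open 0.0448 t 20.1333
turn first -0.004 then shift [ 0.0012 -0.001   0.0632]
```

View pics/s6.png

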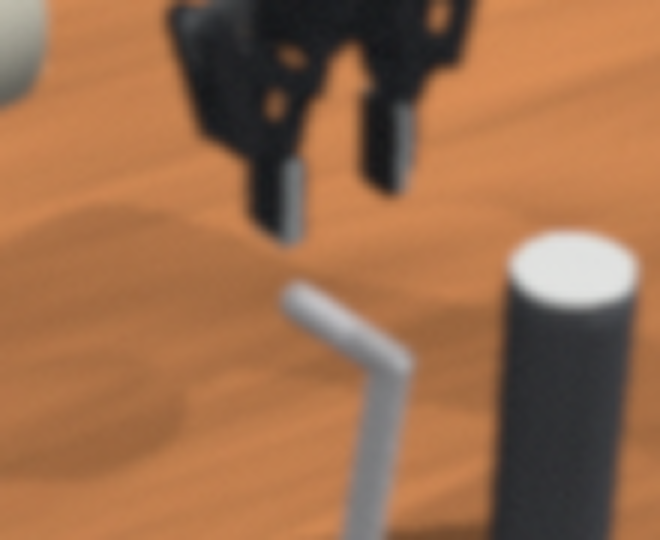

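The fingertips at (285,235) and (395,190) straddle the rod, which runs from (297,300) to (405,360). I'll descend and grip.

>>> play_rows --steps '[[[0.001, -0.001, 0.013, 0], [0, 0, 0.013, 0], [0, 0, 0.013, 0], [0, 0, 0.013, 0], [0, 0, 0.011, 0]]]'

```text
time: 20.6
ee_pos: [0.5143, 0.0901, 0.2712]
tcp_rot: [180.0, -0.0, 10.6]
wrist_force: [0.2, -0.4, 0.5]
opening: 0.0449
grasp_force: 0.0
```

>>> play_rows --steps '[[[0, 0, 0, 0], [0, 0, 0, 0], [0, 0, 0, 0], [0, 0, 0, 0], [0, 0, 0, 0]]]' --gripper 0.005 --squeeze 25

```text
time: 21.02
ee_pos: [0.5145, 0.0905, 0.2724]
tcp_rot: [180.0, -0.0, 10.6]
wrist_force: [-3.5, -1.5, 1.6]
opening: 0.0131
grasp_force: 24.8
```

>>> play_rows --steps '[[[0, 0, 0, 0], [0, 0, 0, 0], [0, 0, 0, 0], [0, 0, 0, 0], [0, 0, 0, 0]]]'

```text
time: 21.43
ee_pos: [0.5145, 0.0908, 0.2723]
tcp_rot: [-180.0, -0.0, 10.6]
wrist_force: [-5.4, -1.1, 5.6]
opening: 0.0128
grasp_force: 25.1
```

```bash
cat > arc.py <<'E'
from h import *
# handle location in jig y-z from TCP, and list of tool shifts along the arc (tool y = -jig y at yaw 10.8)
a0=np.radians(10.8);ux=np.array([np.cos(a0),np.sin(a0)]);uy=np.array([-ux[1],ux[0]])
p=bot.get_obs()['ee_pos'];d=p[:2]-[.5792,-.0576];jx,jy,z=d@ux,d@uy,p[2]+bot.hold_point_z
a=np.arctan2(z-.054,.112-jy);r=np.hypot(z-.054,.112-jy);print('jx',jx,'jy',jy,'z',z,'a',a,'r',r)
n=25;A=np.linspace(a,0,n+1);Y=.112-r*np.cos(A);Z=.054+r*np.sin(A)
print(np.c_[-np.diff(Y),-np.diff(Z),A[1:]].round(4).tolist())
E
python3 arc.py
```

```text
jx -0.03575334543474222 jy 0.15790128846830795 z 0.29103239591921914 a 1.7620785860385042 r 0.24143588175384428
[[0.0168, -0.0026, 1.6916], [0.017, -0.0015, 1.6211], [0.017, -0.0003, 1.5506], [0.017, 0.0009, 1.4801], [0.0169, 0.0021, 1.4097], [0.0167, 0.0033, 1.3392], [0.0164, 0.0045, 1.2687], [0.0161, 0.0056, 1.1982], [0.0156, 0.0067, 1.1277], [0.0151, 0.0078, 1.0572], [0.0145, 0.0089, 0.9868], [0.0139, 0.0099, 0.9163], [0.0131, 0.0108, 0.8458], [0.0123, 0.0117, 0.7753], [0.0115, 0.0126, 0.7048], [0.0106, 0.0133, 0.6343], [0.0096, 0.0141, 0.5639], [0.0086, 0.0147, 0.4934], [0.0075, 0.0153, 0.4229], [0.0064, 0.0158, 0.3524], [0.0053, 0.0162, 0.2819], [0.0042, 0.0165, 0.2114], [0.003, 0.0168, 0.141], [0.0018, 0.0169, 0.0705], [0.0006, 0.017, 0.0]]
```

>>> play_rows --steps '[[[0, 0.0168, -0.0026, 0], [0, 0.017, -0.0015, 0], [0, 0.017, -0.0003, 0], [0, 0.017, 0.0009, 0], [0, 0.0169, 0.0021, 0]]]'

```text
time: 21.85
ee_pos: [0.5309, 0.0074, 0.2737]
tcp_rot: [-179.9, -0.1, 10.6]
wrist_force: [-0.3, 3.1, 2.8]
opening: 0.013
grasp_force: 24.9
```

```bash
python3 arc.py|head -1
```

```text
jx -0.03529075137894984 jy 0.07289957201077726 z 0.2924065351527811 a 1.4082361870559719 r 0.2415916378364422
```

Tracking well, so I'll continue along the arc.

>>> play_rows --steps '[[[0, 0.0167, 0.0033, 0], [0, 0.0164, 0.0045, 0], [0, 0.0161, 0.0056, 0], [0, 0.0156, 0.0067, 0], [0, 0.0151, 0.0078, 0]]]'

```text
time: 22.27
ee_pos: [0.546, -0.0714, 0.2454]
tcp_rot: [-180.0, -0.2, 10.6]
wrist_force: [3.1, 2.7, 1.3]
opening: 0.013
grasp_force: 24.6
```

>>> play_rows --steps '[[[0, 0.0145, 0.0089, 0], [0, 0.0139, 0.0099, 0], [0, 0.0131, 0.0108, 0], [0, 0.0123, 0.0117, 0], [0, 0.0115, 0.0126, 0]]]'

```text
time: 22.68
ee_pos: [0.5578, -0.136, 0.1902]
tcp_rot: [-180.0, -0.1, 10.6]
wrist_force: [6.1, 3.6, 0.2]
opening: 0.0129
grasp_force: 24.4
```

```bash
python3 arc.py|head -1
```

```text
jx -0.0357284679582307 jy -0.07302191291804948 z 0.20890545250254117 a 0.6970321359553361 r 0.24130645966254471
```

>>> play_rows --steps '[[[0, 0.0106, 0.0133, 0], [0, 0.0096, 0.0141, 0], [0, 0.0086, 0.0147, 0], [0, 0.0075, 0.0153, 0], [0, 0.0064, 0.0158, 0]]]'

```text
time: 23.1
ee_pos: [0.5657, -0.177, 0.1165]
tcp_rot: [-179.9, -0.1, 10.6]
wrist_force: [6.8, 9.8, -0.9]
opening: 0.013
grasp_force: 24.4
```

>>> play_rows --steps '[[[0, 0.0053, 0.0162, 0], [0, 0.0042, 0.0165, 0], [0, 0.003, 0.0168, 0], [0, 0.0012, 0.011, 0], [0, 0, 0, 0]]]'

```text
time: 23.52
ee_pos: [0.5679, -0.1886, 0.0539]
tcp_rot: [-179.7, -0.1, 10.7]
wrist_force: [10.3, 13.6, -1.8]
opening: 0.0132
grasp_force: 24.4
```

```bash
python3 arc.py
```

```text
jx -0.03566386686970452 jy -0.12660849569351543 z 0.07264477386240185 a 0.07798115129399288 r 0.23933583477929601
[[0.0001, 0.0007, 0.0749], [0.0001, 0.0007, 0.0717], [0.0001, 0.0007, 0.0686], [0.0001, 0.0007, 0.0655], [0.0, 0.0007, 0.0624], [0.0, 0.0007, 0.0593], [0.0, 0.0007, 0.0561], [0.0, 0.0007, 0.053], [0.0, 0.0007, 0.0499], [0.0, 0.0007, 0.0468], [0.0, 0.0007, 0.0437], [0.0, 0.0007, 0.0406], [0.0, 0.0007, 0.0374], [0.0, 0.0007, 0.0343], [0.0, 0.0007, 0.0312], [0.0, 0.0007, 0.0281], [0.0, 0.0007, 0.025], [0.0, 0.0007, 0.0218], [0.0, 0.0007, 0.0187], [0.0, 0.0007, 0.0156], [0.0, 0.0007, 0.0125], [0.0, 0.0007, 0.0094], [0.0, 0.0007, 0.0062], [0.0, 0.0007, 0.0031], [0.0, 0.0007, 0.0]]
```

>>> play_rows --steps '[[[0, -0.001, 0.005, 0], [0, 0, 0.005, 0], [0, 0, 0.005, 0], [0, 0, 0.003, 0], [0, 0, 0, 0]]]'

```text
time: 23.93
ee_pos: [0.568, -0.189, 0.0414]
tcp_rot: [-179.9, -0.2, 10.7]
wrist_force: [-1.4, 9.6, 18.6]
opening: 0.0128
grasp_force: 27.0
```

>>> play_rows --steps '[[[0, 0, 0.0015, 0], [0, 0, 0.0015, 0], [0, 0, 0, 0], [0, 0, 0, 0], [0, 0, 0, 0]]]'

```text
time: 24.35
ee_pos: [0.5684, -0.1889, 0.0397]
tcp_rot: [-180.0, -0.3, 10.7]
wrist_force: [-3.6, 11.4, 27.6]
opening: 0.0128
grasp_force: 28.8
```

```bash
python3 arc.py|head -1
```

```text
jx -0.035202479141024895 jy -0.1269745381398576 z 0.05844941838307723 a 0.018616645857305502 r 0.2390159559592328
```

>>> play_rows --steps '[[[0, 0, 0, 0], [0, 0, 0, 0], [0, 0, 0, 0], [0, 0, -0.01, 0], [0, 0, -0.02, 0]]]' --gripper 0.035

```text
time: 24.77
ee_pos: [0.5653, -0.1895, 0.064]
tcp_rot: [-179.9, 0.3, 10.6]
wrist_force: [0.2, 0.3, 0.3]
opening: 0.0349
grasp_force: 0.0
```

>>> play_rows --steps '[[[0, 0, -0.025, 0], [0, 0, -0.025, 0], [0, 0, 0, 0], [0, 0, 0, 0], [0, 0, 0, 0]]]'

```text
time: 25.18
ee_pos: [0.5669, -0.1898, 0.116]
tcp_rot: [-180.0, 0.0, 10.6]
wrist_force: [0.0, -0.3, -0.3]
opening: 0.0349
grasp_force: 0.0
```

>>> play_rows --steps '[[[0, 0, 0, 0], [0, 0, 0, 0], [0, 0, 0, 0], [0, 0, 0, 0], [0, 0, 0, 0]]]' --gripper 0.0

```text
time: 25.6
ee_pos: [0.567, -0.1897, 0.1161]
tcp_rot: [-180.0, 0.0, 10.6]
wrist_force: [-0.5, 0.3, -0.4]
opening: 0.0003
grasp_force: 0.0
```

```bash
python3 go.py .5684 -.1909 .068 10.8
```

```text
pos [ 0.567  -0.1897  0.1161] rpy [-1.7999e+02  3.0000e-02  1.0590e+01] open 0.0003 t 25.6
turn first -0.004 then shift [0.0012 0.0015 0.0481]
```

>>> play_rows --steps '[[[0, 0.0015, 0.016, 0], [0, 0, 0.016, 0], [0, 0, 0.014, 0], [0, 0, 0, 0], [0, 0, 0, 0]]]'

```text
time: 26.02
ee_pos: [0.5669, -0.191, 0.07]
tcp_rot: [-180.0, 0.1, 10.6]
wrist_force: [0.1, 0.5, 0.8]
opening: -0.0001
grasp_force: 0.0
```

>>> play_rows --steps '[[[0, 0, 0.002, 0], [0, 0, 0.002, 0], [0, 0, 0, 0], [0, 0, 0, 0], [0, 0, 0, 0]]]'

```text
time: 26.43
ee_pos: [0.5676, -0.1912, 0.0669]
tcp_rot: [180.0, -0.0, 10.6]
wrist_force: [1.3, -0.5, 0.3]
opening: 0.0003
grasp_force: 0.0
```

>>> play_rows --steps '[[[0, 0, 0.0015, 0], [0, 0, 0.0015, 0], [0, 0, 0, 0], [0, 0, 0, 0], [0, 0, 0, 0]]]'

```text
time: 26.85
ee_pos: [0.5673, -0.1912, 0.0634]
tcp_rot: [-180.0, 0.0, 10.6]
wrist_force: [0.3, -1.1, -0.6]
opening: -0.0001
grasp_force: 0.0
```

>>> play_rows --steps '[[[0, 0, 0.0015, 0], [0, 0, 0.001, 0], [0, 0, 0, 0], [0, 0, 0, 0], [0, 0, 0, 0]]]'

```text
time: 27.27
ee_pos: [0.5674, -0.1912, 0.061]
tcp_rot: [180.0, -0.0, 10.6]
wrist_force: [0.2, -0.4, 0.9]
opening: -0.0001
grasp_force: 0.5
```

>>> play_rows --steps '[[[0, 0, 0.001, 0], [0, 0, 0, 0], [0, 0, 0, 0], [0, 0, 0, 0], [0, 0, 0, 0]]]'

```text
time: 27.68
ee_pos: [0.5675, -0.1912, 0.0609]
tcp_rot: [180.0, -0.0, 10.6]
wrist_force: [-2.9, 0.3, 7.4]
opening: -0.0002
grasp_force: 3.4
```

Contact came at 0.061, which is exactly the rod's top with the bar home. I'll press a little more to be sure, then retreat.

>>> play_rows --steps '[[[0, 0, 0.001, 0], [0, 0, 0.001, 0], [0, 0, 0, 0], [0, 0, 0, 0], [0, 0, 0, 0]]]'

```text
time: 28.1
ee_pos: [0.5676, -0.1912, 0.0606]
tcp_rot: [179.9, -0.1, 10.6]
wrist_force: [-6.8, 3.2, 18.1]
opening: -0.0002
grasp_force: 9.2
```

>>> play_rows --steps '[[[0, 0, -0.01, 0], [0, 0, -0.02, 0], [0, 0, -0.03, 0], [0, 0, -0.03, 0], [0, 0, -0.03, 0]]]'

```text
time: 28.52
ee_pos: [0.567, -0.1911, 0.1791]
tcp_rot: [-180.0, 0.0, 10.6]
wrist_force: [1.7, -0.9, 1.0]
opening: 0.0
grasp_force: 0.0
```

>>> play_rows --steps '[[[-0.03, 0, 0, 0], [-0.03, 0, 0, 0], [-0.03, 0, 0, 0], [-0.03, 0, 0, 0], [-0.03, 0, 0, 0]]]'

```text
time: 28.93
ee_pos: [0.4186, -0.2187, 0.1779]
tcp_rot: [-180.0, 0.0, 10.6]
wrist_force: [0.2, -1.3, 0.7]
opening: -0.0003
grasp_force: 0.0
```

```bash
python3 - <<'E'
from h import *
# numeric check: handle rod tip/edge brightness at predicted closed position vs 0.03 rad
c=cam('scene');np.save('pics/end.npy',c['img'])
a0=np.radians(10.8);ux=np.array([np.cos(a0),np.sin(a0),0]);uy=np.array([-ux[1],ux[0],0]);J=np.array([.5792,-.0576,0])
g=cv2.cvtColor(c['img'],cv2.COLOR_BGR2HSV)[...,1]
for z in np.arange(.034,.08,.004):
    P=[J+ux*x+uy*-.129+[0,0,z] for x in np.linspace(-.05,-.02,7)]
    uv=w2pix(c,P).astype(np.float32);print(round(z,3),int(cv2.remap(g,uv[:,0],uv[:,1],1).mean()))
E
```

```text
0.034 111
0.038 93
0.042 67
0.046 38
0.05 15
0.054 6
0.058 6
0.062 11
0.066 21
0.07 38
0.074 61
0.078 88
```

>>> play_rows --steps '[[[0, 0, 0, 0], [0, 0, 0, 0], [0, 0, 0, 0], [0, 0, 0, 0], [0, 0, 0, 0]]]'

```text
time: 29.4
ee_pos: [0.4206, -0.2186, 0.1777]
tcp_rot: [-180.0, 0.0, 10.6]
wrist_force: [0.2, -0.0, 0.6]
opening: 0.0003
grasp_force: 0.0
```

```bash
python3 -c "
from workcell import bot
print(bot.job_done())"
```

```text
the job is handed in; nothing more can be done
None
```

I handed the job in at 29.4 s with all three blocks seated in the jig pockets, the bar pressed home in its fork catch and the arm clear; the hand-in call returned no verdict.

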